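Post a clock case and gauge its back

ROBOT

A 6-joint arm with a two-finger parallel gripper is mounted at the origin on the work surface. World frame = base frame: x ahead of the robot, y to its left, z up, the work surface at z = 0. Lengths are in mm, angles in rad, forces in N, time in s.
With the tool pointing down it reaches from about 275 to 1000 mm from the base axis. Payload 8.4 kg.
Tool frame: the origin (TCP) lies on the centre line of the jaws, within the pads' length; the fingertips stand 17 mm ahead of it and the grasp point (between the pads) lies 2 mm behind it; z points along the fingers, y is the line along which they close (so a half turn about z gives the same grasp; the last joint's range is limited). The gripper opens to 85 mm and grips with 20 to 120 N. Pads are 22 mm wide; open, the fingers measure 114 mm over their backs; the gripper's body (76 mm by 85 mm) begins 54 mm behind the grasp point. The pads swing forward as they close: fully open they stand 13 mm farther back than shut.
Start: joints at [1.13, 0.353, 1.633, -0, 1.155, -0.002], TCP at [265.532, 565.792, 248.281] pointing down, gripper open.
Joint ranges: [-2.63, 2.63], [-0.92, 2.1], [0.06, 2.66], [-1.3, 4.44], [0, 2.69], [-3.02, 3.02]. Speed limits (rad/s): [2.22, 2.22, 2.79, 3.14, 3.14, 3.14].

INTERFACE

Orientations are given as [roll, pitch, yaw] about the fixed x, y, z axes, in that order (R = Rz(yaw) Ry(pitch) Rx(roll)).
In Python, from rig import r, eyes gives the robot as it stands. The module is installed in compiled form; this text tells all that it offers.
- The arm moves only by the shell command python3 -m inch 'ROWS' [FORCE]. ROWS is JSON, a list of rows, each a list of 7 numbers: the shift along the tool's x, y, z in m, then the turn, a rotation vector about the tool's x, y, z in degrees, then the closure, from -1 (fully open) to 1 (shut). In form: [[x, y, z, rx, ry, rz, gripper], ...]. A call has 1 to 8 rows; each row shifts and turns the commanded pose from where the row before left it, along the tool's axes as they then stand; what a row does not reach is not made up. A row lasts 1/10 s, in which the tool goes at most 50 mm and 8.59 degrees, less where a joint would pass 70% of its speed; a pose out of reach is approached as far as the arm can. A call with a gripper value outside its range is refused whole. The fingers move at their own pace and stop on an object; FORCE is the grip in N (left out, the last holds). Time passes only in rows, so rows that do not move let the fingers close. It gives the time, the measured TCP pose, the force, the opening and the grip force at its end, in the units of the state.
- r.sense(): the state, without advancing time (a new reading comes with each control period).
- eyes.grab_frame(name): name is "scene" or "top" or "wrist"; returns a dict with "img" (480x640x3 uint8, blue, green, red), "fx", "fy", "cx", "cy" (pixels), "R" (3x3) and "t" (3): a world point X has camera coordinates R X + t; the wrist camera has in their place "hand_eye" (4x4, takes a point from camera to tool coordinates, whose origin is the TCP and whose axes are the flange's). Camera axes: x right, y down, z forward; pixel columns grow to the right and rows downward; lengths in mm; the calibration is good to about 2 mm. A picture is of the moment at which its call begins: read the wrist's pose just before it. There is no depth.
- r.sign_off(): hands the job in; it is judged then, once.
The state is a dict: "clock": time; "qpos": joint angles; "qvel": joint speeds; "joint_efforts": joint torques, N m; "eef_pos": TCP position; "tcp_rot": TCP orientation; "contact_force": force on the tool from outside, world axes, zero at the start; "wrist_torque": the same for the moment, N m; "opening": opening from 0.0 (shut) to 1.0 (fully open); "grasp_force": force on a finger pad.
Only numpy, scipy, OpenCV 4.12 (cv2) and the standard library are available. Lean on these libraries where they do the work, as an engineer would, in place of code of your own. Each camera call takes 0.05 s, during which the arm holds its last target. There are 200 camera calls.

TASK

Pick up the square aluminium clock case that lies on its side, turn it mouth down and lower it over the round post until its back rests on the post's top, then let go. Then take the dial gauge from its wooden rest and hold it upright with its tip on the small ringed mark on the case's back, pressing lightly so that the sprung plunger is pushed in about halfway; finish while still holding it there, and leave the screwdriver, the jar and the bezel ring alone.

Things in the scene. Friction and masses are not known exactly. Their poses are not given: they have to be found in the camera images.
- case: Bare aluminium clock case, about 140 g: a square cup 56 x 56 mm, 45 mm deep, 4 mm walls and back (inside 48 x 48 x 41 mm). Origin: centre of the back's outer face; z points from back to open mouth, x and y square to the sides. Starts on the bench on a flat side (its x straight up, y level), mouth roughly towards the robot (within 0.5 rad of -x).
- case_mark (a point): The marked spot: a dark ring 12 mm in diameter on the outer face of the case's back, 6 mm from the middle of the back along the case's x axis, at z = 0 of the case.
- case_mouth (a point): Centre of the case's open mouth, 45 mm from the back along the case's z axis.
- post: Fixed holding post: steel foot disc 90 mm wide, 12 mm high, carrying an upright grey post 36 mm in diameter, its flat top 60 mm above the bench (edge chamfered 2 mm). Origin: centre of the underside. With the case seated, the case's back faces up 64 mm and its rim is 19 mm above the bench; any yaw will do, play about 6 mm each way.
- post_top (a point): Centre of the post's flat top, 60 mm above the bench.
- gauge: Dial gauge, 160 g, upright: round head 56 mm in diameter, 22 mm thick, centre 36 mm above the origin, flat faces across the gauge's x axis (grip these from above). Origin: centre of the underside of a 26 mm square collar, 12 mm high; z up. Below it a 12 mm stem, 30 mm long, then a sprung plunger, tip 48 mm below the origin. Starts with collar on the rest, stem in its hole.
- gauge_tip (a point): Lowest point of the plunger's round tip (4 mm radius); moves with the plunger.
- plunger (a joint): How far the gauge's plunger is pushed in: 0 free, 0.010 m fully in. Spring: about 1 N to start moving, then 0.5 N per mm (3.5 N halfway).
- rest: Fixed wooden block 70 x 70 mm, 58 mm high, with a 17 mm hole straight through from its top at its centre. Origin at the centre of the underside.
- driver: Bystander: screwdriver 140 mm long lying on the bench. Leave alone.
- tin: Bystander: small clear jar, 48 mm in diameter, 30 mm high. Leave alone.
- bezel: Bystander: dark steel bezel ring, 44 mm in diameter, 9 mm high, lying flat. Leave alone.
Mind the look-alikes: they are no part of the job. Leave any orange look-alike of the post alone.

How it is judged:
By the outcome, as a careful person would: the job done as asked, in the order asked, and still so for the second after the job is handed in, while the arm keeps its last pose, push and grip.
It also fails if it takes over 72 s, if anything falls off the work surface, if the arm or the gripper's body presses on something with over 40 N, if the wrist force passes 120 N, or if a joint passes its speed limit or range.

## Working session

There is one attempt and no reset: what is moved stays moved. The work goes in short steps, Python scripts to look and compute and a shell command to move; the robot and the scene stay as the last step left them, time stands still between calls to the robot, and variables do not carry over. Pictures are saved under pics/ and viewed, at most 10 in all, crops included, and the job is handed in when it is done.

```bash
mkdir -p pics; python3 - <<'E'
from rig import r, eyes
import cv2,numpy as np,pickle
print(r.sense())
d={}
for n in("scene","top","wrist"):
    f=eyes.grab_frame(n);d[n]=f;cv2.imwrite(f"pics/{n}0.png",f["img"]);print(n,{k:np.round(v,3).tolist() for k,v in f.items() if k!="img"})
pickle.dump(d,open("f0.pkl","wb"))
E
```

```text
{'clock': 0.0, 'qpos': array([ 1.12960859e+00,  3.53673640e-01,  1.63413609e+00,  3.19989486e-05,
        1.15516357e+00, -2.40531390e-03]), 'qvel': array([-1.27539118e-03,  5.00720442e-05, -4.77322677e-04,  1.51949351e-03,
        1.23471506e-04, -1.00423380e-03]), 'joint_efforts': array([-7.11673074e-04, -6.05251479e+01, -3.42073953e+01, -1.81674013e-04,
        9.23661108e-03,  1.61957743e-06]), 'eef_pos': array([265.32867627, 565.39556745, 247.54489253]), 'tcp_rot': array([-3.14021208e+00, -3.25775274e-05,  2.70279726e+00]), 'contact_force': array([ 0.28838904, -0.14721939,  0.34706209]), 'wrist_torque': array([-0.03968542, -0.02468904,  0.06401041]), 'grasp_force': 0.0, 'opening': 1.0041693114376862}
scene {'fx': 465.604, 'fy': 465.604, 'cx': 321.922, 'cy': 236.899, 'R': [[0.522, 0.853, -0.01], [0.574, -0.36, -0.735], [-0.63, 0.378, -0.678]], 't': [-325.989, -269.679, 1313.553]}
top {'fx': 524.874, 'fy': 524.874, 'cx': 318.61, 'cy': 240.111, 'R': [[0.058, -0.998, 0.001], [-0.977, -0.057, -0.204], [0.204, 0.011, -0.979]], 't': [-4.094, 582.508, 1065.222]}
wrist {'fx': 422.124, 'fy': 422.124, 'cx': 317.694, 'cy': 243.395, 'hand_eye': [[0.0, -0.963, -0.269, 67.291], [1.0, 0.0, -0.001, 1.21], [0.001, -0.269, 0.963, -126.002], [0.0, 0.0, 0.0, 1.0]]}
```

View pics/top0.png

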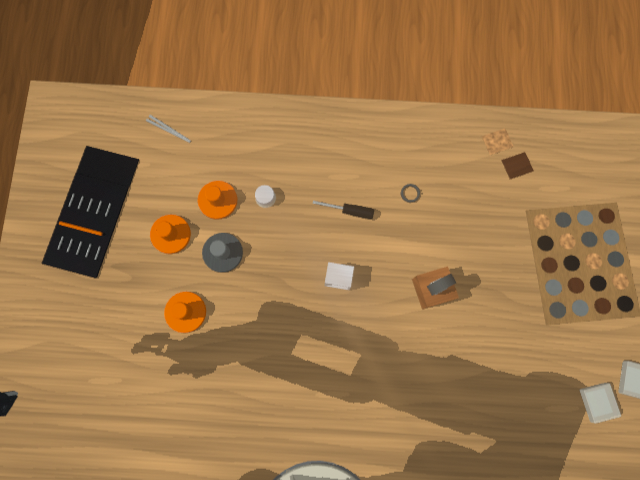

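View pics/scene0.png

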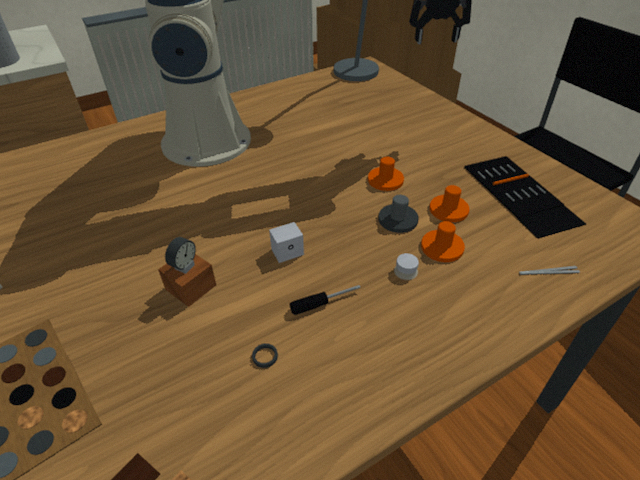

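The top view shows the case at about (340,275), the grey post at (222,252), the rest with the gauge at (437,287), and the bystanders beyond them. In the scene view, the case with its ring mark is at (287,243), the post top at (400,202) and the gauge at (182,255).

```bash
cat > h.py <<'E'
import numpy as np,cv2
from scipy.spatial.transform import Rotation as Ro
def cam(f,s=None):
    """centre, rot cam->world, K"""
    K=(f["fx"],f["fy"],f["cx"],f["cy"])
    if "hand_eye" in f:
        H=np.array(f["hand_eye"]);T=Ro.from_euler("xyz",s["tcp_rot"]).as_matrix()
        return T@H[:3,3]+s["eef_pos"],T@H[:3,:3],K
    R=np.array(f["R"]);return -R.T@np.array(f["t"]),R.T,K
def ray(c,uv):
    C,R,K=c;d=R@np.array([(uv[0]-K[2])/K[0],(uv[1]-K[3])/K[1],1]);return C,d/np.linalg.norm(d)
def plane(c,uv,z):
    C,d=ray(c,uv);return C+d*(z-C[2])/d[2]
def tri(*prs):
    A=np.zeros((3,3));b=np.zeros(3);L=[ray(c,u) for c,u in prs]
    for C,d in L:
        P=np.eye(3)-np.outer(d,d);A+=P;b+=P@C
    X=np.linalg.solve(A,b);return X,[float(np.linalg.norm((np.eye(3)-np.outer(d,d))@(X-C))) for C,d in L]
def proj(c,X):
    C,R,K=c;p=R.T@(np.asarray(X)-C);return np.array([K[0]*p[0]/p[2]+K[2],K[1]*p[1]/p[2]+K[3]])
E
python3 - <<'E'
import pickle,cv2,numpy as np
from h import *
d=pickle.load(open("f0.pkl","rb"));t=cam(d["top"]);s=cam(d["scene"])
for n,a,b,z in(("case",(340,272),(287,232),56),("post",(219,248),(400,200),60),("rest",(437,287),(189,270),58)):
    print(n,plane(t,a,z).round(),plane(s,b,z).round())
I=d["top"]["img"];S=d["scene"]["img"]
def c(im,x,y,w,h,k):return cv2.resize(im[y:y+h,x:x+w],None,fx=k,fy=k,interpolation=cv2.INTER_CUBIC)
a=np.vstack([np.hstack([c(I,310,250,60,50,5),c(I,195,227,60,50,5)]) ,np.hstack([c(S,257,215,60,50,5),c(S,370,180,60,50,5)])])
cv2.imwrite("pics/m0.png",a)
E
```

```text
case [516. -20.  56.] [514. -15.  56.]
post [552. 241.  60.] [557. 241.  60.]
rest [ 496. -226.   58.] [ 512. -221.   58.]
```

View pics/m0.png

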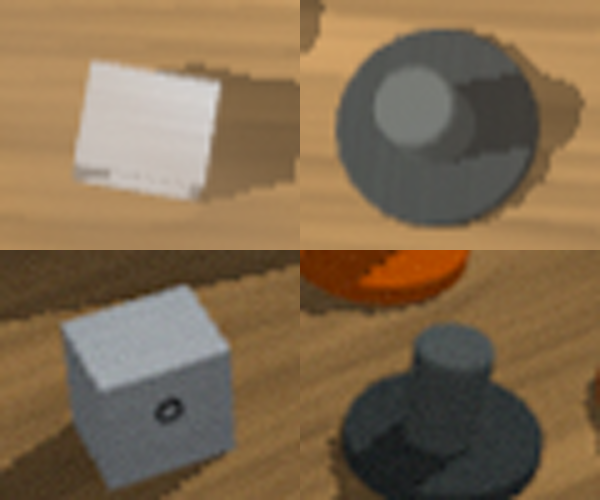

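The crops show the case's top-face corners and ring clearly in both views. The post's top disc is at about (217.4,247.8) in the top view and (400.4,199.6) in the scene view.

```bash
python3 - <<'E'
import pickle,cv2,numpy as np
from h import *
d=pickle.load(open("f0.pkl","rb"));t=cam(d["top"]);s=cam(d["scene"])
T=lambda u,v:(310+u/5-.4,250+v/5-.4); S=lambda u,v:(257+u/5-.4,215+(v-250)/5-.4)
P={}
for n,a,b in(("bL",(93,62),(230,348)),("bR",(220,82),(105,390)),("mL",(75,170),(185,287)),("mR",(205,187),(62,325))):
    X,e=tri((t,T(*a)),(s,S(*b)));P[n]=X;print(n,X.round(1),np.round(e,1))
print("ctr",sum(P.values())/4,"sizes",[np.linalg.norm(P[a]-P[b]).round(1) for a,b in(("bL","bR"),("mL","mR"),("bL","mL"),("bR","mR"))])
v=P["bL"]-P["bR"]+P["mL"]-P["mR"];print("y-edge ang deg",np.degrees(np.arctan2(v[1],v[0])))
X,e=tri((t,(217.4,247.8)),(s,(400.4,199.6)));print("post",X.round(1),np.round(e,1))
print("mark on scene",plane(s,S(169,410),34))
I=d["top"]["img"];Q=d["scene"]["img"]
def c(im,x,y,w,h,k):return cv2.resize(im[y:y+h,x:x+w],None,fx=k,fy=k,interpolation=cv2.INTER_CUBIC)
cv2.imwrite("pics/m1.png",np.hstack([c(I,405,255,80,60,5),c(Q,150,228,80,80,5)[:300]]))
E
```

```text
bL [536.6   7.3  56.1] [0.9 0.9]
bR [531.2 -47.   55.8] [1.2 1.2]
mL [490.3  12.2  52.6] [0.7 0.7]
mR [486.  -43.   54.3] [0.8 0.8]
ctr [511.01293807 -17.61731772  54.69343085] sizes [np.float64(54.6), np.float64(55.4), np.float64(46.7), np.float64(45.4)]
y-edge ang deg 84.9870910117192
post [553.2 245.5  56.3] [0.1 0.1]
mark on scene [534.66735435 -20.03433415  34.        ]
```

View pics/m1.png

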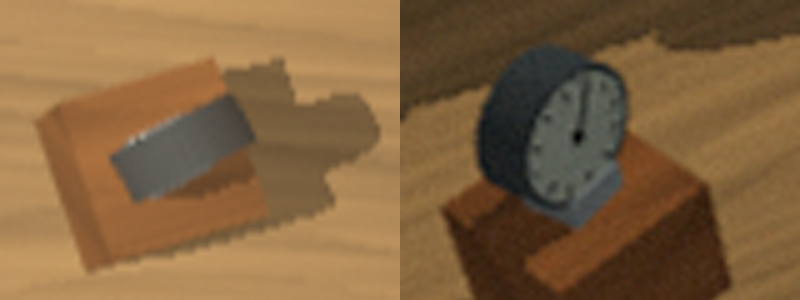

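```bash
R='[0,0,0,0,0,8,-1]'
python3 -m inch '[[0,0,0,0,0,8,-1],[0,0,0,0,0,8,-1],[0,0,0,0,0,8,-1],[0,0,0,0,0,8,-1],[0,0,0,0,0,8,-1],[0,0,0,0,0,8,-1],[0,0,0,0,0,8,-1],[0,0,0,0,0,8,-1]]' 
python3 -m inch '[[0,0,0,0,0,8,-1],[0,0,0,0,0,8,-1],[0,0,0,0,0,8,-1],[0,0,0,0,0,8,-1],[0,0,0,0,0,8,-1],[0,0,0,0,0,8,-1],[0,0,0,0,0,8,-1],[0,0,0,0,0,8,-1]]' 
python3 -m inch '[[0,0,0,0,0,8,-1],[0,0,0,0,0,8,-1],[0,0,0,0,0,8,-1],[0,0,0,0,0,8,-1],[0.02,0.02,0,0,0,0,-1],[0.03,0.03,0,0,0,0,-1],[0.03,0.03,0,0,0,0,-1],[0.03,0.03,0,0,0,0,-1]]' 
python3 -m inch '[[0.03,0.03,0,0,0,0,-1],[0.03,0.03,0,0,0,0,-1],[0.03,0.03,0,0,0,0,-1],[0.03,0.03,0,0,0,0,-1],[0.03,0.03,0,0,0,0,-1],[0.03,0.03,0,0,0,0,-1],[0.03,0,0,0,0,0,-1],[0,0,0,0,0,0,-1]]'
python3 - <<'E'
from rig import r,eyes
import cv2,pickle
s=r.sense();f=eyes.grab_frame("wrist");cv2.imwrite("pics/w1.png",f["img"]);pickle.dump((s,f),open("w1.pkl","wb"));print(s["qpos"],s["eef_pos"],s["tcp_rot"])
E
```

```text
clock: 0.95
eef_pos: [265.5, 565.6, 248.0]
tcp_rot: [-3.141, 0.001, 1.58]
contact_force: [0.3, -0.3, 0.6]
opening: 1.001
grasp_force: 0.0
clock: 1.75
eef_pos: [265.5, 565.6, 247.9]
tcp_rot: [3.141, 0.0, 0.463]
contact_force: [0.7, -0.7, 0.1]
opening: 1.001
grasp_force: 0.0
clock: 2.55
eef_pos: [365.8, 445.1, 248.1]
tcp_rot: [3.141, 0.0, -0.089]
contact_force: [1.4, -0.0, 0.7]
opening: 0.999
grasp_force: 0.0
clock: 3.35
eef_pos: [561.3, 246.9, 248.2]
tcp_rot: [-3.141, -0.002, -0.093]
contact_force: [1.0, -0.1, 0.2]
opening: 1.002
grasp_force: 0.0
[ 4.12238837e-01  3.34110284e-01  1.66098757e+00 -5.26104568e-04
  1.14484287e+00  2.07586496e+00] [561.30928484 246.92490267 248.17776862] [-3.14121295e+00 -1.67761799e-03 -9.26131299e-02]
```

View pics/w1.png

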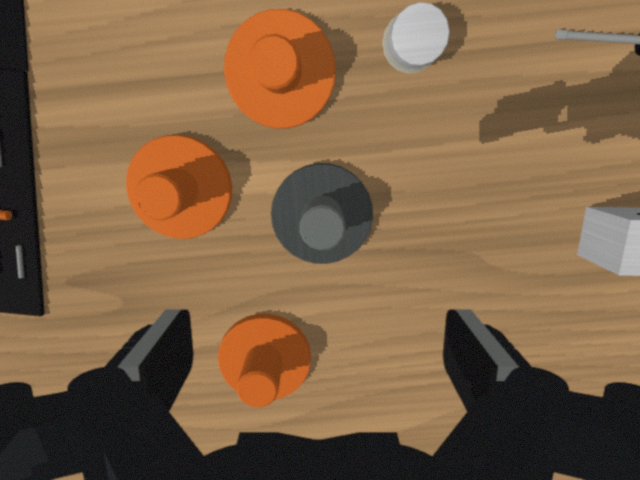

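The wrist view shows the grey post's top at about (322,228), with orange look-alikes at (277,62), (160,197) and (258,388). The case is at right, about (612,240).

```bash
python3 - <<'E'
import pickle,cv2,numpy as np
from h import *
d=pickle.load(open("f0.pkl","rb"));t=cam(d["top"]);sc=cam(d["scene"])
s,f=pickle.load(open("w1.pkl","rb"));w=cam(f,s)
h=cv2.cvtColor(f["img"],cv2.COLOR_BGR2HSV)
print(tri((t,(217.4,247.8)),(w,(322,228))),tri((t,(217.4,247.8)),(w,(322,228)),(sc,(400.4,199.6))))
print("w z60",plane(w,(322,228),60),"foot",plane(w,(322.5,213),12))
for p in((279,68),(179,187),(265,357)):print("or",plane(w,p,12).round())
X,e=tri((t,(405+182/5,255+148/5)),(sc,(150+553/5-80,228+125/5)));print("gauge head?",X,e)
E
```

```text
(array([553.69799011, 245.34295561,  54.4515693 ]), [0.44900451365947225, 0.4490045136595346]) (array([553.67819019, 245.18899531,  56.35644631]), [0.5332417450872902, 0.7074139217395129, 0.2617705987690372])
w z60 [555.21440517 244.87753184  60.        ] foot [557.18357142 243.75855365  12.        ]
or [678. 268.  12.]
or [591. 364.  12.]
or [422. 311.  12.]
gauge head? [ 497.08325283 -225.90998963   92.2289777 ] [1.0305500339328955, 1.0305500339328932]
```

```bash

python3 -m inch '[[0.007,0.034,0,0,0,0,-1],[0.007,0.034,0,0,0,0,-1],[0.007,0.034,0,0,0,0,-1],[0.007,0.034,0,0,0,0,-1],[0.007,0.034,0,0,0,0,-1],[0.008,0.033,0,0,0,0,-1],[0.008,0.033,0,0,0,0,-1],[0.008,0.032,0,0,0,0,-1]]' 
python3 -m inch '[[0,0,0.04,0,0,0,-1],[0,0,0.04,0,0,0,-1],[0,0,0.04,0,0,0,-1]]' 
python3 -m inch '[[0,0,0,0,-8,0,-1],[0,0,0,0,-8,0,-1],[0,0,0,0,-8,0,-1],[0,0,0,0,-8,0,-1],[0,0,0,0,-8,0,-1],[0,0,0,0,0,0,-1]]' 
python3 - <<'E'
from rig import r,eyes
import cv2,pickle
s=r.sense();f=eyes.grab_frame("wrist");cv2.imwrite("pics/w2.png",f["img"]);pickle.dump((s,f),open("w2.pkl","wb"));print(s["qpos"],s["eef_pos"],s["tcp_rot"])
from h import *
T=Ro.from_euler("xyz",s["tcp_rot"]).as_matrix();print(T.round(3))
g=np.array([520,-18.8,36])+2*T[:,2];print("delta tool",T.T@(g-s["eef_pos"]))
E
```

```text
clock: 4.2
eef_pos: [592.1, -24.2, 248.2]
tcp_rot: [-3.141, 0.001, -0.089]
contact_force: [0.4, 0.5, 0.7]
opening: 1.002
grasp_force: 0.0
clock: 4.5
eef_pos: [592.2, -23.2, 127.3]
tcp_rot: [-3.141, -0.0, -0.09]
contact_force: [0.9, -0.6, -0.6]
opening: 0.999
grasp_force: 0.0
clock: 5.1
eef_pos: [592.2, -22.9, 124.4]
tcp_rot: [3.141, 0.707, -0.089]
contact_force: [0.1, 0.8, -0.6]
opening: 0.998
grasp_force: 0.0
[-0.05358396  0.81823545  1.30766973  0.02281729  1.72210143  1.60112549] [592.1775749  -22.90285708 124.38560566] [ 3.14119498  0.7067507  -0.08893667]
[[ 0.757 -0.089 -0.647]
 [-0.068 -0.996  0.057]
 [-0.649  0.    -0.76 ]]
delta tool [  2.44512882   2.27874381 116.13710928]
```

View pics/w2.png

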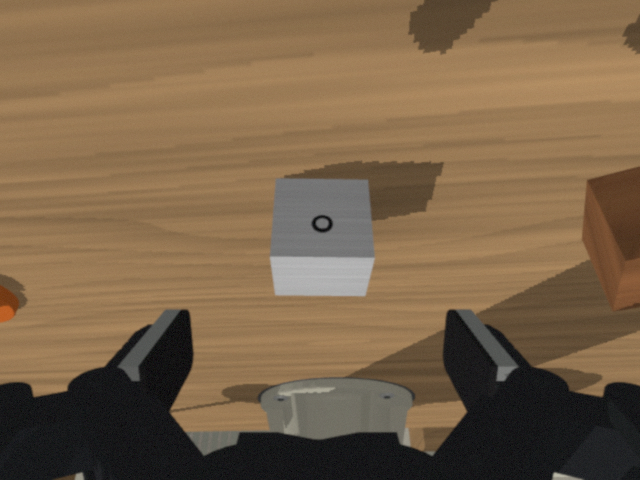

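The case is square-on and centred. The back's upper edge runs from (271,256) to (374,255), with the ring at (322,224). I'm advancing to grasp.

```bash

python3 -m inch '[[0.001,0.001,0.03,0,0,0,-1],[0.001,0.001,0.03,0,0,0,-1],[0,0,0.03,0,0,0,-1],[0,0,0.02,0,0,0,-1],[0,0,0.006,0,0,0,-1],[0,0,0,0,0,0,-1]]' 
python3 -m inch '[[0,0,0,0,0,0,1],[0,0,0,0,0,0,1],[0,0,0,0,0,0,1],[0,0,0,0,0,0,1],[0,0,0,0,0,0,1],[0,0,0,0,0,0,1],[0,0,0,0,0,0,1],[0,0,0,0,0,0,1]]' 50
```

```text
clock: 5.75
eef_pos: [519.7, -19.0, 39.2]
tcp_rot: [3.142, 0.696, -0.089]
contact_force: [-0.2, 0.5, 0.7]
opening: 1.0
grasp_force: 0.0
clock: 6.55
eef_pos: [521.5, -19.5, 39.3]
tcp_rot: [-3.141, 0.696, -0.09]
contact_force: [1.7, -0.6, 7.0]
opening: 0.647
grasp_force: 53.5
```

```bash

python3 -m inch '[[-0.006,0,-0.008,0,0,0,1],[-0.019,0,-0.023,0,0,0,1],[-0.019,0,-0.023,0,0,0,1],[-0.019,0,-0.023,0,0,0,1],[-0.019,0,-0.023,0,0,0,1],[-0.019,0,-0.023,0,0,0,1],[-0.006,0,-0.008,0,0,0,1],[0,0,0,0,0,0,1]]'
python3 -m inch '[[0,0,0,0,6,0,1],[0,0,0,0,6,0,1],[0,0,0,0,6,0,1],[0,0,0,0,6,0,1],[0,0,0,0,6,0,1],[0,0,0,0,6,0,1],[0,0,0,0,6,0,1],[0,0,0,0,6,0,1]]'
python3 -m inch '[[0,0,0,0,6,0,1],[0,0,0,0,6,0,1],[0,0,0,0,6,0,1],[0,0,0,0,6,0,1],[0,0,0,0,6,0,1],[0,0,0,0,6,0,1],[0,0,0,0,6,0,1],[0,0,0,0,0,0,1]]'
python3 - <<'E'
from rig import r,eyes
import cv2,pickle,numpy as np
s=r.sense();f=eyes.grab_frame("scene");w=eyes.grab_frame("wrist");tp=eyes.grab_frame("top");pickle.dump((s,f,w,tp),open("w3.pkl","wb"));print(s)
from h import *
c=cam(f);u,v=proj(c,s["eef_pos"]).astype(int);print(u,v,proj(cam(tp),s["eef_pos"]))
a=cv2.resize(f["img"][v-40:v+40,u-40:u+40],None,fx=5,fy=5,interpolation=cv2.INTER_CUBIC)
b=cv2.resize(w["img"][80:480,120:520],None,fx=1,fy=1)
cv2.imwrite("pics/m3.png",np.hstack([a,b]))
E
```

```text
clock: 7.35
eef_pos: [523.2, -19.7, 208.5]
tcp_rot: [-3.141, 0.695, -0.09]
contact_force: [-0.0, 0.5, -0.6]
opening: 0.649
grasp_force: 53.1
clock: 8.15
eef_pos: [521.5, -19.6, 206.0]
tcp_rot: [3.142, -0.142, -0.09]
contact_force: [0.0, -0.3, -2.4]
opening: 0.647
grasp_force: 53.0
clock: 8.95
eef_pos: [520.1, -23.7, 211.1]
tcp_rot: [3.111, -0.672, -0.099]
contact_force: [-0.6, -0.0, -1.0]
opening: 0.647
grasp_force: 53.2
{'clock': 8.95, 'qpos': array([ 0.01472418,  0.03148358,  2.34163154, -0.78303856,  0.14342608,
        2.4381279 ]), 'qvel': array([-0.01079358,  0.00527341, -0.02525808,  0.26327755,  0.00211917,
       -0.33717686]), 'joint_efforts': array([  0.22887281, -31.3456893 , -28.14035118,  -3.3768598 ,
        -2.46080764,   4.07383651]), 'eef_pos': array([520.11460576, -23.68538404, 211.0741311 ]), 'tcp_rot': array([ 3.11128299, -0.67234989, -0.09912489]), 'contact_force': array([-0.64221385, -0.04820362, -1.00677341]), 'wrist_torque': array([4.85216550e-02, 4.82892789e-01, 1.40720429e-04]), 'grasp_force': 53.23316931724548, 'opening': 0.647061501339048}
279 171 [345.69338707 257.75892171]
```

View pics/m3.png

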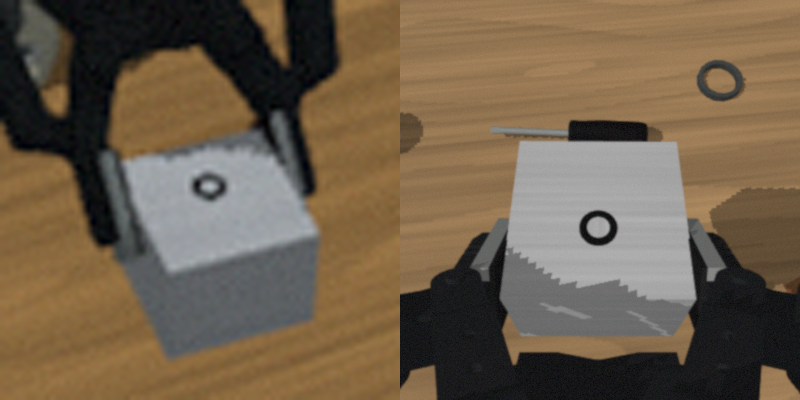

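The mark faces up as planned. The rotation stopped short because joint 5 is near its limit at this short reach, so I'm fitting the arm geometry to check the post pose.

```bash
cat > fk.py <<'E'
from h import *
from scipy.optimize import least_squares
import pickle
# eef = Rz(q1)[ (r0,0,z0) + Ry(q2)(0,0,L1) + Ry(q2+q3)(b,0,L2) + Ry(q2+q3)Rz(q4)Ry(q5)(0,0,L3) ]
Y=lambda a:Ro.from_euler("y",a).as_matrix();Z=lambda a:Ro.from_euler("z",a).as_matrix()
def cols(q):
    E=Z(q[0]);A=E@Y(q[1]);B=E@Y(q[1]+q[2]);W=B@Z(q[3])@Y(q[4])
    return np.stack([E[:,0],E[:,2],A[:,2],B[:,0],B[:,2],W[:,2]],1),W@Z(q[5])
S=[([1.12960859,.35367364,1.63413609,3e-5,1.15516357,-.0024053],[265.33,565.4,247.54])]
for n in("w1","w2","w3"):
    s=pickle.load(open(n+".pkl","rb"))[0];S.append((s["qpos"],s["eef_pos"]))
A=np.vstack([cols(q)[0] for q,_ in S]);b=np.hstack([p for _,p in S])
L=np.linalg.lstsq(A,b,rcond=None)[0]
if __name__=="__main__":
    print(L.round(1),"res",(A@L-b).round(1))
    q,_=S[-1];s=pickle.load(open("w3.pkl","rb"))[0]
    T=Ro.from_euler("xyz",s["tcp_rot"]).as_matrix();O=cols(q)[1].T@T;print(O.round(2))
    lo=[-2.63,-.92,.06,-1.3,0,-3.02];hi=[2.63,2.1,2.66,4.44,2.69,3.02]
    for yaw in(0,15,25,35):
      for tilt in(50,45,40):
        R=Z(np.radians(yaw))@Ro.from_euler("xyz",[np.pi,-np.radians(tilt),0]).as_matrix()
        for h in(50,150):
          g=np.array([545.,239,h])
          F=lambda q:np.r_[(cols(q)[0]@L-g)/100,(cols(q)[1]@O-R).ravel()]
          k=least_squares(F,[.4,.5,1.6,0,.5,1.6],bounds=(lo,hi));print(yaw,tilt,h,k.x.round(2),round(k.cost,5))
E
python3 fk.py
```

```text
[  2.3 294.1 565.6  58.7 492.8 324. ] res [ 1.3 -0.7 -0.1  0.6 -1.4 -0.1  0.1 -1.5  0.3 -0.1 -1.3 -0.1]
[[ 0. -1. -0.]
 [ 1.  0.  0.]
 [-0. -0.  1.]]
0 50 50 [ 0.52  0.47  2.12 -1.06  0.24  3.02] 0.16721
0 50 150 [ 0.56  0.28  2.16 -1.06  0.32  3.02] 0.07998
0 45 50 [ 0.52  0.47  2.12 -1.04  0.24  3.02] 0.10627
0 45 150 [ 0.56  0.28  2.16 -1.04  0.33  3.02] 0.04018
0 40 50 [ 0.53  0.47  2.12 -1.02  0.25  3.02] 0.05882
0 40 150 [ 0.57  0.29  2.15 -1.02  0.34  3.02] 0.0139
15 50 50 [ 0.41  0.46  2.17 -0.61  0.    2.3 ] 0.14453
15 50 150 [ 0.46  0.26  2.22 -1.3   0.1   3.02] 0.05616
15 45 50 [ 0.41  0.46  2.17 -0.95  0.    2.64] 0.08882
15 45 150 [ 0.47  0.26  2.22 -1.29  0.11  3.02] 0.0234
15 40 50 [ 0.45  0.47  2.17 -1.29  0.08  3.02] 0.04386
15 40 150 [ 0.48  0.27  2.22 -1.28  0.12  3.02] 0.00473
25 50 50 [0.41 0.46 2.17 0.32 0.   1.24] 0.13634
25 50 150 [0.41 0.26 2.23 0.63 0.   0.93] 0.0505
25 45 50 [0.41 0.46 2.17 1.02 0.   0.54] 0.0813
25 45 150 [ 0.4   0.3   2.32  3.04  0.26 -1.5 ] 0.0
25 40 50 [0.41 0.47 2.17 0.44 0.   1.11] 0.04024
25 40 150 [0.41 0.27 2.23 0.55 0.   1.  ] 0.00318
35 50 50 [ 0.28  0.62  2.35  2.75  0.72 -1.49] 0.0
35 50 150 [ 0.28  0.34  2.35  2.54  0.46 -1.24] 0.0
35 45 50 [ 0.29  0.57  2.32  2.7   0.55 -1.42] 0.0
35 45 150 [ 0.29  0.31  2.3   2.35  0.32 -1.03] 0.0
35 40 50 [ 0.31  0.53  2.28  2.61  0.39 -1.31] 0.0
35 40 150 [ 0.31  0.28  2.25  1.92  0.2  -0.59] 0.0
```

```bash
cat > ik.py <<'E'
from fk import *
s=pickle.load(open("w3.pkl","rb"))[0];q0=s["qpos"]
O=cols(q0)[1].T@Ro.from_euler("xyz",s["tcp_rot"]).as_matrix();O=O.round()
lo=[-2.63,-.92,.06,-1.3,0,-3.02];hi=[2.63,2.1,2.66,4.44,2.69,3.02]
def ik(R,g,starts):
    best=None
    for st in starts:
        F=lambda q:np.r_[(cols(q)[0]@L-g)/100,(cols(q)[1]@O-R).ravel()]
        k=least_squares(F,st,bounds=(lo,hi))
        if k.cost<1e-4:return k.x.round(2)
    return None
def tool(yaw,tilt):return Z(np.radians(yaw))@Ro.from_euler("xyz",[np.pi,-np.radians(tilt),0]).as_matrix()
if __name__=="__main__":
    for yaw in range(-120,220,20):
        R=tool(yaw,50);g=np.array([555,244,50])-8*R[:,0]-0*R[:,2]
        print(yaw,[ik(R,g+[0,0,h],[[.4,.5,1.6,a,.7,b] for a in(0,1.57,3) for b in(-1.5,0,1.5)]) for h in(0,120)])
E
python3 ik.py
```

```text
-120 [array([ 0.6 ,  0.99,  1.25, -0.34,  1.71, -1.92]), array([ 0.6 ,  0.85,  1.24, -0.35,  1.85, -1.97])]
-100 [array([ 0.69,  0.93,  1.39, -0.52,  1.56, -2.07]), array([ 0.69,  0.78,  1.38, -0.53,  1.7 , -2.14])]
-80 [array([ 0.77,  0.86,  1.56, -0.71,  1.37, -2.16]), array([ 0.77,  0.7 ,  1.56, -0.69,  1.5 , -2.27])]
-60 [array([ 0.82,  0.79,  1.76, -0.93,  1.15, -2.2 ]), array([ 0.82,  0.6 ,  1.75, -0.87,  1.28, -2.36])]
-40 [array([ 0.85,  0.72,  1.96, -1.23,  0.95, -2.16]), array([ 0.85,  0.5 ,  1.95, -1.1 ,  1.04, -2.4 ])]
-20 [None, None]
0 [array([ 0.68,  0.64,  2.29,  3.96,  0.72, -1.77]), array([ 0.68,  0.34,  2.27,  4.34,  0.54, -2.23])]
20 [array([ 0.46,  0.64,  2.36,  3.27,  0.73, -1.6 ]), array([ 0.46,  0.3 ,  2.34,  3.37,  0.38, -1.71])]
40 [array([ 0.22,  0.64,  2.32,  2.58,  0.72, -1.45]), array([ 0.22,  0.32,  2.31,  2.24,  0.47, -1.05])]
60 [array([ 0.06,  0.66,  2.2 ,  1.91,  0.75, -1.22]), array([ 0.06,  0.38,  2.19,  1.58,  0.7 , -0.79])]
80 [array([-0.01,  0.7 ,  2.03,  1.38,  0.88, -1.03]), array([-0.01,  0.47,  2.02,  1.2 ,  0.94, -0.74])]
100 [array([-0.01,  0.76,  1.83,  1.03,  1.07, -0.95]), array([-0.01,  0.56,  1.82,  0.95,  1.19, -0.76])]
120 [array([ 0.04,  0.83,  1.64,  0.78,  1.29, -0.96]), array([ 0.04,  0.66,  1.63,  0.75,  1.42, -0.83])]
140 [array([ 0.11,  0.91,  1.45,  0.59,  1.49, -1.03]), array([ 0.11,  0.75,  1.44,  0.59,  1.63, -0.94])]
160 [array([ 0.2 ,  0.97,  1.3 ,  0.41,  1.66, -1.16]), array([ 0.2 ,  0.82,  1.29,  0.42,  1.8 , -1.1 ])]
180 [array([ 0.29,  1.02,  1.19,  0.23,  1.78, -1.33]), array([ 0.29,  0.88,  1.18,  0.24,  1.92, -1.3 ])]
200 [array([ 0.4 ,  1.04,  1.14,  0.04,  1.83, -1.53]), array([ 0.4 ,  0.9 ,  1.14,  0.04,  1.98, -1.53])]
```

```bash

python3 -m inch '[[0,0,0,0,-8,0,1],[0,0,0,0,-8,0,1],[0,0,0,0,-8,0,1],[0,0,0,0,-8,0,1],[0,0,0,0,-6,0,1],[0,0,0,0,0,0,1]]'
python3 -m inch '[[0,0,0,0,0,-8,1],[0,0,0,0,0,-8,1],[0,0,0,0,0,-8,1],[0,0,0,0,0,-8,1],[0,0,0,0,0,-8,1],[0,0,0,0,0,-8,1],[0,0,0,0,0,-8,1],[0,0,0,0,0,-8,1]]'
python3 -m inch '[[0,0,0,0,0,-8,1],[0,0,0,0,0,-8,1],[0,0,0,0,0,-8,1],[0,0,0,0,0,-8,1],[0,0,0,0,0,-8,1],[0,0,0,0,0,-8,1],[0,0,0,0,0,-8,1],[0,0,0,0,0,0,1]]'
```

```text
clock: 9.7
eef_pos: [526.8, -35.7, 213.7]
tcp_rot: [3.093, -0.148, -0.135]
contact_force: [0.7, 0.0, -2.0]
opening: 0.647
grasp_force: 53.2
clock: 10.5
eef_pos: [523.1, -35.5, 212.5]
tcp_rot: [2.986, -0.02, 0.986]
contact_force: [-0.1, 0.1, -1.1]
opening: 0.649
grasp_force: 53.3
clock: 11.3
eef_pos: [523.1, -35.7, 212.6]
tcp_rot: [3.037, 0.118, 1.952]
contact_force: [0.2, 0.0, -1.6]
opening: 0.646
grasp_force: 53.3
```

```bash
cat > c.py <<'E'
from h import *
Tg=Ro.from_euler("xyz",[-3.141,.696,-.09]).as_matrix()
y=Tg[:,1]*[1,1,0];y/=np.linalg.norm(y);up=np.array([0,0,1.])
Rc=np.stack([up,y,np.cross(up,y)],1)
C=Tg.T@Rc                       # case axes in tool
pb=Tg.T@(np.array([534,-19.8,28])-[521.5,-19.5,39.3])  # back centre in tool
E
python3 - <<'E'
from c import *
import pickle
from rig import r
print(Rc.round(2),"back in tool",pb.round(1),"mark",(pb+6*C[:,0]).round(1))
s,f,w,tp=pickle.load(open("w3.pkl","rb"))
T=Ro.from_euler("xyz",s["tcp_rot"]).as_matrix()
X,e=tri((cam(f),(280.4,167.8)),(cam(w,s),(318,308)));print("mark tri in tool",T.T@(X-s["eef_pos"]),e)
s=r.sense();T=Ro.from_euler("xyz",s["tcp_rot"]).as_matrix()
yaw=np.radians(113);Zt=Ro.from_euler("z",yaw).as_matrix()
tz=-C[:,2]; Tt=Zt@Ro.from_euler("xyz",[np.pi,-(np.pi/2-.696),0]).as_matrix()
print("case z there",(Tt@C)[:,2].round(3),"case x",(Tt@C)[:,0].round(2))
print("rotvec deg",np.degrees(Ro.from_matrix(T.T@Tt).as_rotvec()))
g=np.array([555,244.5,164])-Tt@pb
print("goal",g,"delta in target tool",Tt.T@(g-s["eef_pos"]),"delta now tool",T.T@(g-s["eef_pos"]))
E
```

```text
[[ 0.   -0.09  1.  ]
 [ 0.   -1.   -0.09]
 [ 1.   -0.    0.  ]] back in tool [16.8 -0.8  0.7] mark [13.  -0.8 -3.9]
mark tri in tool [14.42708498 -0.24090667 -4.61905539] [0.5075929748267585, 0.5075929748267287]
case z there [ 0. -0.  1.] case x [ 0.39 -0.92 -0.  ]
rotvec deg [ 5.93253555 56.86775884  1.82932303]
goal [560.17417797 234.42002861 151.52394057] delta in target tool [103.25804516 139.68079701 218.83130535] delta now tool [242.48218349 130.6935658   46.70836852]
```

```bash

python3 -m inch '[[0,0,0,0.85,8.12,0.26,1],[0,0,0,0.85,8.12,0.26,1],[0,0,0,0.85,8.12,0.26,1],[0,0,0,0.85,8.12,0.26,1],[0,0,0,0.85,8.12,0.26,1],[0,0,0,0.85,8.12,0.26,1],[0,0,0,0.85,8.12,0.26,1],[0,0,0,0,0,0,1]]'
python3 - <<'E'
from c import *
from rig import r
pb=np.array([18,-.5,.2])
s=r.sense();T=Ro.from_euler("xyz",s["tcp_rot"]).as_matrix()
Tt=Ro.from_euler("z",np.radians(113)).as_matrix()@Ro.from_euler("xyz",[np.pi,-(np.pi/2-.696),0]).as_matrix()
print(s["qpos"].round(2),s["tcp_rot"],"rotvec deg",np.degrees(Ro.from_matrix(T.T@Tt).as_rotvec()))
g=np.array([555,244.5,164])-Tt@pb
print(g,"delta now tool",T.T@(g-s["eef_pos"]))
E
```

```text
clock: 12.1
eef_pos: [523.6, -37.3, 209.6]
tcp_rot: [-3.131, -0.879, 1.955]
contact_force: [0.0, -0.2, -2.4]
opening: 0.652
grasp_force: 53.4
[-0.41  0.6   1.63  0.56  1.63 -0.98] [-3.1306859  -0.878691    1.95522777] rotvec deg [ 0.12354149 -0.22653452 -0.62160506]
[560.0295559  233.93076116 150.31479785] delta now tool [106.07752533 137.85127287 219.38623206]
```

```bash

python3 -m inch '[[0.013,0.017,0.027,0,0,0,1],[0.013,0.017,0.027,0,0,0,1],[0.013,0.017,0.028,0,0,0,1],[0.013,0.017,0.028,0,0,0,1],[0.013,0.017,0.028,0,0,0,1],[0.013,0.017,0.027,0,0,0,1],[0.014,0.018,0.027,0,0,0,1],[0.014,0.018,0.027,0,0,0,1]]'
python3 -m inch '[[0,0,0,0,-0.2,-0.6,1],[0,0,0,0,0,0,1]]'
python3 - <<'E'
from c import *
from rig import r,eyes
import pickle
s=r.sense();f=eyes.grab_frame("scene");w=eyes.grab_frame("wrist");tp=eyes.grab_frame("top");pickle.dump((s,f,w,tp),open("w4.pkl","wb"))
T=Ro.from_euler("xyz",s["tcp_rot"]).as_matrix();print(s["tcp_rot"])
mk=T@np.array([14.4,-.2,-4.6])+s["eef_pos"];ms=proj(cam(f),mk);mt=proj(cam(tp),mk);print("pred mark",mk,ms,mt)
pz=lambda im,p:cv2.resize(im[int(p[1])-35:int(p[1])+65,int(p[0])-50:int(p[0])+50],None,fx=4,fy=4,interpolation=cv2.INTER_CUBIC)
print(ms.astype(int),mt.astype(int))
cv2.imwrite("pics/m4.png",np.hstack([pz(f["img"],ms),pz(tp["img"],mt)]))
E
```

```text
clock: 12.9
eef_pos: [559.5, 236.5, 154.1]
tcp_rot: [-3.141, -0.869, 1.966]
contact_force: [-1.3, -0.8, -1.7]
opening: 0.65
grasp_force: 53.4
clock: 13.1
eef_pos: [558.8, 235.6, 154.2]
tcp_rot: [3.13, -0.867, 1.985]
contact_force: [-0.3, -0.0, -1.8]
opening: 0.647
grasp_force: 53.6
[ 3.13019564 -0.86665989  1.98521662]
pred mark [556.26104962 240.81369887 168.11075438] [405.28249145 157.43777906] [209.05529301 235.40750948]
[405 157] [209 235]
```

View pics/m4.png

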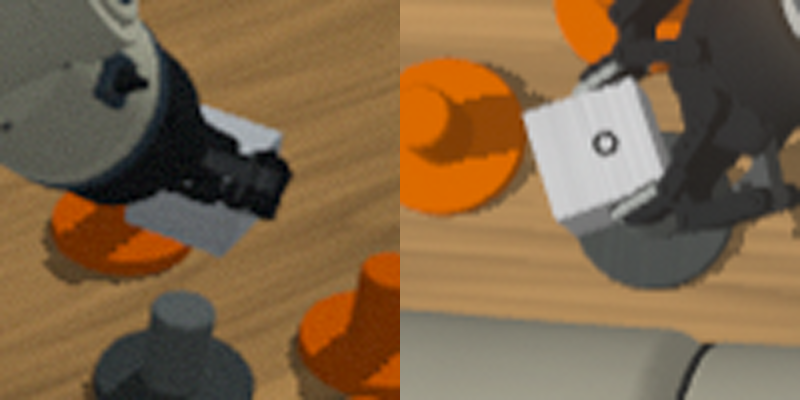

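Top view: the ring is at about (209.9,235.4), within a pixel of the prediction, and the case is above and slightly off the post. The back's corners are clear, so I can compute the offset.

```bash
python3 - <<'E'
from c import *
from rig import r
import pickle
s,f,w,tp=pickle.load(open("w4.pkl","rb"));T=Ro.from_euler("xyz",s["tcp_rot"]).as_matrix();c=cam(tp)
q=lambda u,v:(159+(u-400)/4-.4,200+v/4-.4)
P=[plane(c,q(*p),168) for p in((524,112),(632,78),(668,182),(558,222))];print(np.round(P,1))
print("back ctr top",np.mean(P,0),"FK",T@np.array([18,-.5,.2])+s["eef_pos"],"mark top",plane(c,(209.9,235.4),168))
print("case z",(T@C)[:,2],"(want 0,0,1)", "rot err tool deg",np.degrees(T.T@np.cross((T@C)[:,2],[0,0,1])))
d=np.array([555,244.5,0])-np.mean(P,0);d[2]=0;print("shift tool",T.T@d,"10mm down tool",T.T@[0,0,-10])
# edges seen by wrist: levelness check
E
```

```text
[[569.6 280.1 168. ]
 [589.6 229.4 168. ]
 [539.1 207.  168. ]
 [516.5 258.  168. ]]
back ctr top [553.66382905 243.64298749 168.        ] FK [553.62406635 246.19911022 167.74515372] mark top [556.39343847 239.20652652 168.        ]
case z [-0.00997745  0.00453432  0.99993994] (want 0,0,1) rot err tool deg [0.2710333  0.46432482 0.32440675]
shift tool [0.15954227 1.56590553 0.20569249] 10mm down tool [-7.62170885 -0.07377992  6.47333845]
```

```bash

python3 -m inch '[[0,0.001,0,0.27,0.46,0.3,1],[-0.008,0,0.0068,0,0,0,1],[-0.008,0,0.0068,0,0,0,1],[-0.008,0,0.0068,0,0,0,1],[-0.008,0,0.0068,0,0,0,1],[-0.008,0,0.0068,0,0,0,1],[0,0,0,0,0,0,1]]'
python3 -m inch '[[-0.004,0,0.0034,0,0,0,1],[-0.004,0,0.0034,0,0,0,1],[-0.004,0,0.0034,0,0,0,1],[-0.004,0,0.0034,0,0,0,1],[0,0,0,0,0,0,1]]'
python3 - <<'E'
from c import *
from rig import r
s=r.sense();T=Ro.from_euler("xyz",s["tcp_rot"]).as_matrix()
print("back",T@np.array([18,-.5,.2])+s["eef_pos"],"z",(T@C)[:,2],s["contact_force"],s["qpos"].round(2))
E
```

```text
clock: 13.95
eef_pos: [559.2, 235.6, 99.3]
tcp_rot: [-3.137, -0.879, 1.972]
contact_force: [-0.3, -0.9, -2.1]
opening: 0.647
grasp_force: 53.7
clock: 14.45
eef_pos: [559.7, 235.9, 79.5]
tcp_rot: [-3.139, -0.878, 1.974]
contact_force: [-0.2, 0.7, -1.2]
opening: 0.648
grasp_force: 53.7
back [554.63672945 246.40934139  93.25895605] z [ 0.00258175 -0.00257798  0.99999334] [-0.15165983  0.68848157 -1.15433635] [ 0.01  0.76  1.7   0.84  1.26 -0.91]
```

```bash

python3 -m inch '[[-0.004,0,0.0034,0,0,0,1],[-0.004,0,0.0034,0,0,0,1],[-0.004,0,0.0034,0,0,0,1],[-0.004,0,0.0034,0,0,0,1],[-0.002,0,0.0017,0,0,0,1],[0,0,0,0,0,0,1]]'
python3 -m inch '[[-0.0015,0,0.0013,0,0,0,1],[0,0,0,0,0,0,1]]'
python3 -m inch '[[-0.0015,0,0.0013,0,0,0,1],[0,0,0,0,0,0,1]]'
```

```text
clock: 15.05
eef_pos: [559.7, 236.2, 56.1]
tcp_rot: [-3.14, -0.878, 1.975]
contact_force: [1.1, -0.3, -1.1]
opening: 0.648
grasp_force: 53.7
clock: 15.25
eef_pos: [559.9, 236.2, 54.6]
tcp_rot: [-3.141, -0.878, 1.976]
contact_force: [0.1, -0.5, -1.4]
opening: 0.646
grasp_force: 53.7
clock: 15.45
eef_pos: [559.8, 236.2, 52.5]
tcp_rot: [-3.141, -0.878, 1.975]
contact_force: [-0.8, -0.4, -1.0]
opening: 0.645
grasp_force: 53.7
```

```bash

python3 -m inch '[[-0.0008,0,0.0006,0,0,0,1],[0,0,0,0,0,0,1]]' | egrep 'eef|contact'
python3 -m inch '[[-0.0008,0,0.0006,0,0,0,1],[0,0,0,0,0,0,1]]'| egrep 'eef|contact'
python3 -m inch '[[-0.0008,0,0.0006,0,0,0,1],[0,0,0,0,0,0,1]]'| egrep 'eef|contact'
```

```text
eef_pos: [559.8, 236.2, 51.6]
contact_force: [-0.1, -0.4, -1.6]
eef_pos: [560.0, 236.2, 51.0]
contact_force: [-0.7, -0.9, 1.4]
eef_pos: [560.0, 236.2, 50.9]
contact_force: [-0.7, -3.2, 8.3]
```

```bash

python3 -m inch '[[0.0004,0,-0.0003,0,0,0,0],[0,0,0,0,0,0,-1],[0,0,0,0,0,0,-1],[0,0,0,0,0,0,-1],[0,0,0,0,0,0,-1],[0,0,0,0,0,0,-1],[0,0,0,0,0,0,-1]]'
python3 -m inch '[[0,0,-0.01,0,0,0,-1],[0,0,-0.02,0,0,0,-1],[0,0,-0.03,0,0,0,-1],[0,0,-0.03,0,0,0,-1],[0,0,-0.03,0,0,0,-1],[0,0,-0.03,0,0,0,-1],[0,0,0,0,0,0,-1]]'
python3 - <<'E'
from c import *
from rig import r,eyes
import pickle
s=r.sense();f=eyes.grab_frame("scene");w=eyes.grab_frame("wrist");tp=eyes.grab_frame("top");pickle.dump((s,f,w,tp),open("w5.pkl","wb"))
T=Ro.from_euler("xyz",s["tcp_rot"]).as_matrix();print(s["tcp_rot"],s["qpos"].round(2))
m=[557,239,64]
def pz(f,c):
    p=proj(c,m).astype(int);p=np.clip(p,30,[609,449]);print(p);return cv2.resize(f["img"][p[1]-30:p[1]+30,p[0]-30:p[0]+30],(400,400),interpolation=cv2.INTER_CUBIC)
cv2.imwrite("pics/m5.png",np.hstack([pz(w,cam(w,s)),pz(tp,cam(tp))]))
E
```

```text
clock: 16.75
eef_pos: [559.9, 236.1, 50.1]
tcp_rot: [-3.141, -0.878, 1.975]
contact_force: [0.5, -0.7, 1.8]
opening: 0.999
grasp_force: 0.0
clock: 17.45
eef_pos: [608.8, 126.4, 149.5]
tcp_rot: [3.134, -0.874, 1.979]
contact_force: [-0.2, -0.0, 0.2]
opening: 1.001
grasp_force: 0.0
[ 3.1338604  -0.87430585  1.97877274] [-0.15  0.72  1.56  0.72  1.46 -0.86]
[309 210]
[219 245]
```

View pics/m5.png

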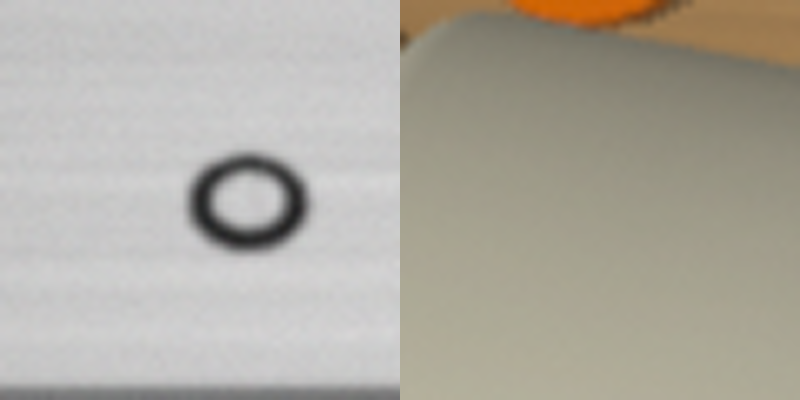

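The ring is visible at wrist pixel (316.2,210.3) on a level back, so the case is seated and released. In the top view the arm blocks it.

```bash

python3 -m inch '[[0,0,-0.02,0,-7.14,0,-1],[0,0,-0.02,0,-7.14,0,-1],[0,0,-0.02,0,-7.14,0,-1],[0,0,-0.02,0,-7.14,0,-1],[0,0,-0.02,0,-7.14,0,-1],[0,0,-0.02,0,-7.14,0,-1],[0,0,0,0,-7.14,-4,-1],[0,0,0,0,0,0,-1]]'
python3 - <<'E'
from c import *
from rig import r
import pickle
s,f,w,tp=pickle.load(open("w5.pkl","rb"))
for z in(62,64,66):print("mark w5",plane(cam(w,s),(316.2,210.3),z))
s=r.sense();T=Ro.from_euler("xyz",s["tcp_rot"]).as_matrix();print(s["tcp_rot"],s["qpos"].round(2))
print(T.T@(np.array([497,-226,250])-s["eef_pos"]))
E
```

```text
clock: 18.4
eef_pos: [629.1, 74.9, 245.5]
tcp_rot: [3.137, -0.003, 2.051]
contact_force: [-0.4, 0.3, -0.4]
opening: 1.002
grasp_force: 0.0
mark w5 [560.17285193 242.62524692  62.        ]
mark w5 [560.80499679 241.13677914  64.        ]
mark w5 [561.43714165 239.64831135  66.        ]
[ 3.13702993e+00 -3.11875088e-03  2.05137198e+00] [ 0.11  0.37  1.62  0.    1.15 -0.37]
[-205.76291379 -256.17308015   -6.33948432]
```

```bash

python3 -m inch '[[-0.0257,-0.032,0,0,0,0,-1],[-0.0257,-0.032,0,0,0,0,-1],[-0.0257,-0.032,0,0,0,0,-1],[-0.0257,-0.032,0,0,0,0,-1],[-0.0257,-0.032,0,0,0,0,-1],[-0.0257,-0.032,0,0,0,0,-1],[-0.0257,-0.032,0,0,0,0,-1],[-0.0257,-0.032,0,0,0,0,-1]]'
python3 -m inch '[[0,0,0,0,0,0,-1],[0,0,0,0,0,0,-1]]'
python3 - <<'E'
from c import *
from rig import r,eyes
import pickle
s=r.sense();w=eyes.grab_frame("wrist");f=eyes.grab_frame("scene");tp=eyes.grab_frame("top");pickle.dump((s,f,w,tp),open("w6.pkl","wb"));print(s["eef_pos"],s["tcp_rot"])
p=proj(cam(tp),[556,241,64]).astype(int);print(p)
a=w["img"][30:430,170:470];b=cv2.resize(tp["img"][p[1]-30:p[1]+30,p[0]-30:p[0]+30],(400,400),interpolation=cv2.INTER_CUBIC)
cv2.imwrite("pics/m6.png",np.hstack([a,b]))
E
```

```text
clock: 19.2
eef_pos: [495.0, -228.4, 241.4]
tcp_rot: [3.138, -0.01, 2.044]
contact_force: [0.5, 0.4, -0.5]
opening: 1.0
grasp_force: 0.0
clock: 19.4
eef_pos: [495.6, -228.0, 241.5]
tcp_rot: [3.138, -0.009, 2.042]
contact_force: [-0.3, 0.3, -0.1]
opening: 1.001
grasp_force: 0.0
[ 495.61400406 -227.96059605  241.52611189] [ 3.13770904 -0.00936001  2.04237109]
[218 245]
```

View pics/m6.png

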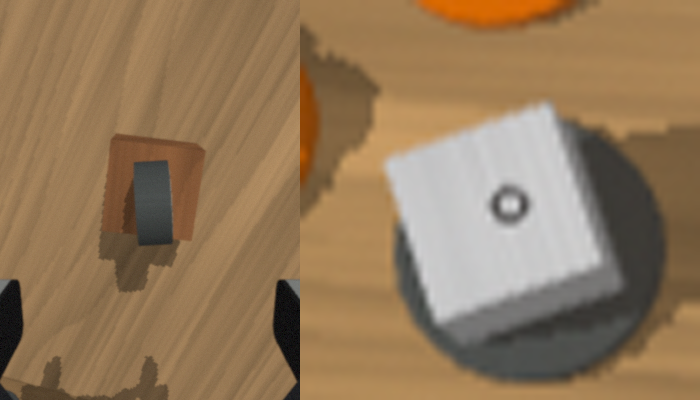

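The wrist view shows the gauge head's edges at about columns 304–343 and rows 192–274, tilted about 3°. The top view shows the case seated square on the post, with the ring at (218.95,245.35).

```bash
python3 - <<'E'
from c import *
import pickle
s,f,w,tp=pickle.load(open("w6.pkl","rb"))
T=Ro.from_euler("xyz",s["tcp_rot"]).as_matrix();cw=cam(w,s);ct=cam(tp)
im=w["img"][30:430,170:470].astype(int);h=cv2.cvtColor(w["img"][30:430,170:470],cv2.COLOR_BGR2HSV)
B,G,Rr=im[...,0],im[...,1],im[...,2]
m=((B>=Rr-3)&(np.max(im,2)<140)&(np.max(im,2)>35)).astype(np.uint8);m[:140]=0;m[260:]=0;m[:,:115]=0;m[:,190:]=0
m=cv2.morphologyEx(m,cv2.MORPH_OPEN,np.ones((3,3)));n,l,st,_=cv2.connectedComponentsWithStats(m);i=1+np.argmax(st[1:,4]);print(st[i])
k=max(cv2.findContours((l==i).astype(np.uint8),0,2)[0],key=cv2.contourArea);print(cv2.minAreaRect(k))
for u in(323.5,):
  L=[]
  for v in(192,274.5):
    C,d=ray(cw,(u,v));L.append(T.T@d)
  C=T.T@(cw[0]-s["eef_pos"])
  a=[np.arctan2(d[0],d[2]) for d in L];hf=abs(a[0]-a[1])/2;mid=np.mean(a);D=28/np.sin(hf)
  X=C+np.array([D*np.sin(mid),0,D*np.cos(mid)]);X[1]=C[1]+D*np.cos(mid)*np.mean([d[1]/d[2] for d in L])
  print("head ctr tool",X,"world",T@X+s["eef_pos"])
print("mark top",plane(ct,(218.95,245.35),64),plane(ct,(218.95,245.35),62))
s5,f5,w5,_=pickle.load(open("w5.pkl","rb"));print("mark tri",tri((ct,(218.95,245.35)),(cam(w5,s5),(316.2,210.3))))
E
```

```text
[ 135  162   37   83 2735]
((152.77877807617188, 202.6814422607422), (81.55229187011719, 34.32380676269531), 86.18592071533203)
head ctr tool [ -2.76871787   5.2644867  153.19804067] world [ 501.44030541 -226.48791492   88.3304667 ]
mark top [557.27108922 241.00540362  64.        ] [557.64490202 241.41304413  62.        ]
mark tri (array([558.89860559, 242.63475645,  60.50588431]), [1.2900490719409297, 1.2900490719409194])
```

```bash

python3 -m inch '[[-0.003,0.005,0,0.2,-0.5,-3.6,-1],[0,0,0.03,0,0,0,-1],[0,0,0.03,0,0,0,-1],[0,0,0.03,0,0,0,-1],[0,0,0.03,0,0,0,-1],[0,0,0.02,0,0,0,-1],[0,0,0.005,0,0,0,-1],[0,0,0,0,0,0,-1]]'
python3 -m inch '[[0,0,0,0,0,0,0.3],[0,0,0,0,0,0,0.3],[0,0,0,0,0,0,0.3],[0,0,0,0,0,0,0.3],[0,0,0,0,0,0,1],[0,0,0,0,0,0,1],[0,0,0,0,0,0,1],[0,0,0,0,0,0,1]]' 50
python3 -m inch '[[0,0,0,0,0,0,1],[0,0,0,0,0,0,1]]'
```

```text
clock: 20.35
eef_pos: [502.8, -227.4, 97.2]
tcp_rot: [3.142, 0.002, 2.11]
contact_force: [0.7, 0.2, 0.2]
opening: 1.0
grasp_force: 0.0
clock: 21.15
eef_pos: [503.0, -228.6, 98.2]
tcp_rot: [3.141, 0.004, 2.109]
contact_force: [-2.2, -0.1, 7.2]
opening: 0.251
grasp_force: 53.6
clock: 21.35
eef_pos: [503.0, -228.6, 98.2]
tcp_rot: [3.141, 0.004, 2.108]
contact_force: [-1.8, -1.1, 5.5]
opening: 0.248
grasp_force: 53.6
```

```bash

python3 -m inch '[[0,0,-0.005,0,0,0,1],[0,0,-0.015,0,0,0,1],[0,0,-0.02,0,0,0,1],[0,0,-0.025,0,0,0,1],[0,0,-0.025,0,0,0,1],[0,0,-0.02,0,0,0,1],[0,0,-0.01,0,0,0,1],[0,0,0,0,0,0,1]]'
python3 - <<'E'
from c import *
from rig import r,eyes
import pickle
s=r.sense();f=eyes.grab_frame("scene");tp=eyes.grab_frame("top");w=eyes.grab_frame("wrist");pickle.dump((s,f,w,tp),open("w7.pkl","wb"))
T=Ro.from_euler("xyz",s["tcp_rot"]).as_matrix();print(s["contact_force"],s["qpos"].round(2))
x=T@np.array([0,0,88.])+s["eef_pos"];p=proj(cam(f),x).astype(int);print(p,proj(cam(tp),x))
print("delta",T.T@(np.array([557.5,241.5,s["eef_pos"][2]])-s["eef_pos"]))
a=cv2.resize(f["img"][p[1]-60:p[1]+20,p[0]-40:p[0]+40],(560,560),interpolation=cv2.INTER_CUBIC);cv2.imwrite("pics/m7.png",a)
E
```

```text
clock: 22.15
eef_pos: [503.1, -228.4, 218.9]
tcp_rot: [3.139, 0.005, 2.108]
contact_force: [-0.1, -0.2, -1.7]
opening: 0.254
grasp_force: 52.7
[-0.05175479 -0.22121711 -1.68784817] [-0.43  0.27  1.82 -0.    1.04 -0.97]
[174 240] [446.80672164 278.90626399]
delta [375.71510834 287.33547194  -1.34451867]
```

View pics/m7.png

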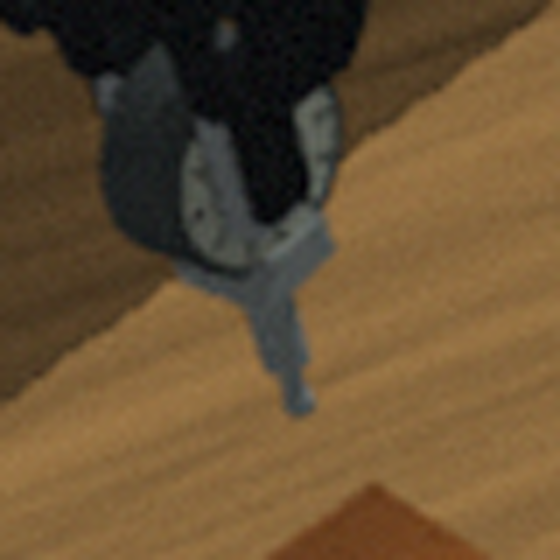

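The gauge is lifted, with its tip at scene pixel (176.7,238.5). I'm comparing the stem's lean with a true vertical.

```bash
python3 - <<'E'
from c import *
import pickle
s,f,w,tp=pickle.load(open("w7.pkl","rb"));c=cam(f)
T=Ro.from_euler("xyz",s["tcp_rot"]).as_matrix()
q=lambda u,v:np.array([134+u/7-.4,180+v/7-.4])
tip=q(302,412)
for k in(84,88,92):
    X=plane(c,tip,s["eef_pos"][2]-k);print(k,"tip rel tool",(T.T@(X-s["eef_pos"])).round(1))
X=plane(c,tip,s["eef_pos"][2]-88)
for h in(0,15,30,60):print(h,((proj(c,X+[0,0,h])+.4-[134,180])*7).round())
E
```

```text
84 tip rel tool [ 2.   3.5 84. ]
88 tip rel tool [ 4.9 -0.2 88. ]
92 tip rel tool [ 7.9 -3.9 92. ]
0 [302. 412.]
15 [289. 368.]
30 [275. 323.]
60 [247. 229.]
```

```bash

python3 -m inch '[[0.0265,0.0205,0,0,0,0,1],[0.0265,0.0205,0,0,0,0,1],[0.0265,0.0205,0,0,0,0,1],[0.0265,0.0205,0,0,0,0,1],[0.0265,0.0205,0,0,0,0,1],[0.0265,0.0205,0,0,0,0,1],[0.0265,0.0205,0,0,0,0,1],[0.0265,0.0205,0,0,0,0,1]]'|head -2
python3 -m inch '[[0.0265,0.0205,0,0,0,0,1],[0.0265,0.0205,0,0,0,0,1],[0.0265,0.0205,0,0,0,0,1],[0.0265,0.0205,0,0,0,0,1],[0.0265,0.0205,0,0,0,0,1],[0.0265,0.0205,0,0,0,0,1],[0,0,0.02,0,0,0,1],[0,0,0,0,0,0,1]]'
python3 -m inch '[[0,0,0.015,0,0,0,1],[0,0,0,0,0,0,1]]'
python3 - <<'E'
from c import *
from rig import r,eyes
import pickle
s=r.sense();f=eyes.grab_frame("scene");tp=eyes.grab_frame("top");w=eyes.grab_frame("wrist");pickle.dump((s,f,w,tp),open("w8.pkl","wb"))
T=Ro.from_euler("xyz",s["tcp_rot"]).as_matrix();print(s["tcp_rot"],s["contact_force"],s["qpos"].round(2))
x=T@np.array([4.5,0,88.])+s["eef_pos"];p=proj(cam(f),x).astype(int);print(x,p,proj(cam(f),[557.5,241.5,64]),proj(cam(w,s),[557.5,241.5,64]))
a=cv2.resize(f["img"][p[1]-45:p[1]+35,p[0]-40:p[0]+40],(560,560),interpolation=cv2.INTER_CUBIC);cv2.imwrite("pics/m8.png",a)
E
```

```text
clock: 23.1
eef_pos: [534.1, 39.3, 215.8]
clock: 23.9
eef_pos: [556.9, 237.6, 193.0]
tcp_rot: [-3.136, 0.003, 2.11]
contact_force: [-0.7, 0.4, -2.0]
opening: 0.252
grasp_force: 52.6
clock: 24.1
eef_pos: [557.9, 236.3, 179.5]
tcp_rot: [-3.139, 0.003, 2.108]
contact_force: [-0.2, -0.2, -1.4]
opening: 0.253
grasp_force: 52.6
[-3.13876302e+00  2.97384610e-03  2.10769198e+00] [-0.22973139 -0.24696956 -1.35732614] [ 0.4   0.4   1.74 -0.    1.01 -0.13]
[555.54655177 239.76670821  91.46224483] [400 188] [400.53434467 198.42505196] [319.96542226 236.06379489]
```

View pics/m8.png

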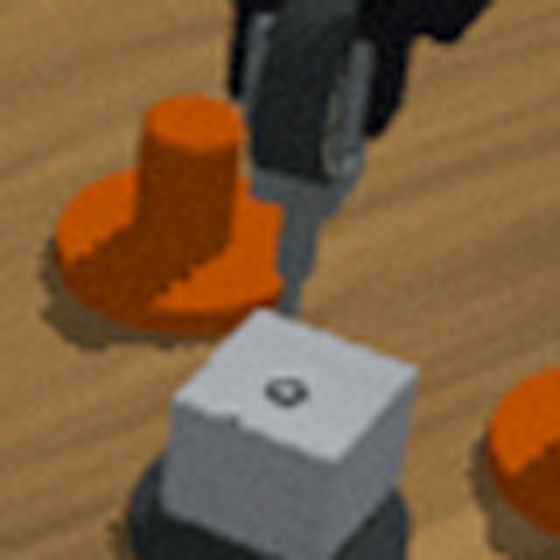

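The tip is at scene pixel (400.9,186.9), above and near the ring at (400.45,198.5).

```bash
python3 - <<'E'
from c import *
import pickle
s,f,w,tp=pickle.load(open("w8.pkl","rb"));c=cam(f);T=Ro.from_euler("xyz",s["tcp_rot"]).as_matrix()
for k in(85,87,88,89,91):
    X=plane(c,(400.9,186.9),s["eef_pos"][2]-k);M=plane(c,(400.45,198.5),64)
    print(k,"tip tool",(T.T@(X-s["eef_pos"])).round(1),"to mark tool",(T.T@(M-X)).round(1))
print("10mm px: tool x",proj(c,M+10*T[:,0])-proj(c,M),"tool y",proj(c,M+10*T[:,1])-proj(c,M))
E
```

```text
85 tip tool [ 4.5  0.2 85. ] to mark tool [ 0.2  2.4 30.5]
87 tip tool [ 7.1 -0.6 87. ] to mark tool [-2.4  3.2 28.5]
88 tip tool [ 8.5 -1.  88. ] to mark tool [-3.7  3.5 27.5]
89 tip tool [ 9.8 -1.3 89. ] to mark tool [-5.   3.9 26.5]
91 tip tool [12.4 -2.1 91. ] to mark tool [-7.7  4.7 24.5]
10mm px: tool x [ 1.63007744 -2.50895674] tool y [4.36368761 1.30833546]
```

```bash

python3 -m inch '[[-0.0025,0.003,0,0.1,0,0,1],[0,0,0.01,0,0,0,1],[0,0,0.01,0,0,0,1],[0,0,0,0,0,0,1],[0,0,0,0,0,0,1]]'
python3 -m inch '[[0,0,0.003,0,0,0,1],[0,0,0,0,0,0,1]]'|egrep 'eef|cont'
python3 -m inch '[[0,0,0.002,0,0,0,1],[0,0,0,0,0,0,1]]'|egrep 'eef|cont'
```

```text
clock: 24.75
eef_pos: [562.6, 236.6, 161.0]
tcp_rot: [-3.139, 0.003, 2.108]
contact_force: [-0.3, -0.0, -1.6]
opening: 0.252
grasp_force: 52.6
eef_pos: [562.9, 236.8, 158.5]
contact_force: [0.4, 0.5, -2.7]
eef_pos: [562.9, 236.8, 156.6]
contact_force: [1.0, -0.1, -2.0]
```

I've already viewed 12 pictures, over the limit of 10. I won't view any more and will work from masks and numbers instead.

```bash
cat > tip.py <<'E'
from c import *
from rig import r,eyes
import pickle,sys
s0,f0,_,_=pickle.load(open("w8.pkl","rb"))
def look(name):
    s=r.sense();f=eyes.grab_frame("scene");pickle.dump((s,f),open(name,"wb"))
    k=8;x0,y0=385,172
    g=lambda im:cv2.resize(cv2.cvtColor(im[y0:y0+40,x0:x0+35],cv2.COLOR_BGR2GRAY),None,fx=k,fy=k,interpolation=cv2.INTER_CUBIC).astype(int)
    a,b=g(f0["img"]),g(f["img"])
    m=((a-b)>25).astype(np.uint8)                 # newly dark: plunger/tip before the case (and its shadow)
    m=cv2.morphologyEx(m,cv2.MORPH_OPEN,np.ones((5,5)));n,l,st,ce=cv2.connectedComponentsWithStats(m)
    for i in range(1,n):
        if st[i,4]>60:
            yy,xx=np.where(l==i);lo=yy.max();print("blob px x %.1f-%.1f y %.1f-%.1f, lowest at x %.1f area %d mean %d"%(x0+xx.min()/k,x0+xx.max()/k,y0+yy.min()/k,y0+lo/k,x0+xx[yy>=lo-4].mean()/k,st[i,4]/k/k,b[l==i].mean()))
    print(s["eef_pos"].round(1),s["contact_force"].round(1))
    for v in range(190,203):print(v,f["img"][v,393:410].mean(1).astype(int), f0["img"][v,393:410].mean(1).astype(int))
look(sys.argv[1])
E
python3 tip.py w9.pkl
```

```text
blob px x 395.6-415.5 y 172.0-197.6, lowest at x 401.5 area 197 mean 60
blob px x 394.2-401.4 y 200.0-205.0, lowest at x 397.2 area 21 mean 102
[562.9 236.8 156.6] [ 1.  -0.1 -2. ]
190 [121 161 171 168 166 171 145  86  66  73  71  64 118 139 124 106 103] [120 165 167 167 168 168 168 169 172 175 173 158 149 142 124 106 102]
191 [169 170 175 167 170 169 138  86  69  68  68  64 138 170 163 146 127] [163 171 168 167 165 169 167 167 168 171 168 175 171 173 162 147 122]
192 [170 173 170 166 170 170 162 129  84  68  82 109 155 174 173 171 158] [173 168 172 169 167 168 166 169 168 166 170 171 170 171 173 169 161]
193 [172 171 170 169 170 171 172 149  95  65 110 154 168 170 172 170 173] [173 168 172 171 172 168 168 171 168 168 169 167 168 170 168 171 174]
194 [171 169 174 172 172 174 175 138  80  64 124 166 171 169 164 168 170] [172 171 171 175 169 171 169 169 169 171 168 166 167 166 168 171 170]
195 [169 173 169 174 171 172 167 119  71  65 131 169 170 167 169 164 168] [171 169 169 171 171 172 173 173 173 171 173 172 170 167 166 167 168]
196 [170 173 166 171 174 175 150  99  65  71 131 166 17
[... 252 characters left out ...]
2 158  92 112 155 155  98 114 167 170 170 172 172 175] [175 171 170 171 157  93 114 146 144  96 113 166 170 171 172 172 168]
199 [170 171 172 172 171  99  79 115 132  76  90 155 174 171 171 169 168] [171 171 173 174 163  93  79 123 131  78  87 155 175 168 172 168 169]
200 [175 175 177 179 159 108  64  44  60 113 144 165 174 173 170 172 170] [177 173 172 174 175 156 114  82  76 108 145 165 171 172 170 170 166]
201 [174 181 154 133 116 102  93  81 124 164 177 176 170 170 173 171 169] [179 175 174 173 175 175 166 153 146 164 175 170 173 171 171 170 171]
202 [151 137 119  99  96  97 132 152 167 177 177 171 173 172 171 172 172] [129 159 173 173 174 178 179 178 175 177 174 173 169 171 168 168 170]
```

```bash
cat > fz.sh <<'E'
python3 - <<'P'
from rig import r,eyes
import numpy as np
a=[]
for i in range(8):
    eyes.grab_frame("scene");s=r.sense();a.append(np.r_[s["eef_pos"],s["contact_force"]])
print(np.mean(a,0).round(2),s["clock"])
P
E
bash fz.sh
python3 -m inch '[[0,-0.0012,0,0,0,0,1],[0,0,0.001,0,0,0,1],[0,0,0.001,0,0,0,1],[0,0,0,0,0,0,1]]' >/dev/null; bash fz.sh
python3 -m inch '[[0,0,0.001,0,0,0,1],[0,0,0,0,0,0,1]]' >/dev/null; bash fz.sh
python3 -m inch '[[0,0,0.001,0,0,0,1],[0,0,0,0,0,0,1]]' >/dev/null; bash fz.sh
python3 -m inch '[[0,0,0.001,0,0,0,1],[0,0,0,0,0,0,1]]' >/dev/null; bash fz.sh
```

```text
[ 5.6302e+02  2.3678e+02  1.5679e+02  7.0000e-02 -4.0000e-02 -1.2900e+00] 25.6
[ 5.6197e+02  2.3614e+02  1.5470e+02  2.0000e-02 -1.0000e-02 -1.5400e+00] 26.4
[ 5.6195e+02  2.3614e+02  1.5370e+02 -1.1000e-01  1.7000e-01 -1.4400e+00] 27.0
[ 5.6195e+02  2.3613e+02  1.5269e+02 -1.0000e-02 -5.0000e-02 -1.8600e+00] 27.6
[ 5.6204e+02  2.3617e+02  1.5180e+02  3.9000e-01  6.0000e-02 -6.7000e-01] 28.2
```

```bash
python3 tip.py w10.pkl | egrep -v '^(190|191|192|193)'
```

```text
blob px x 393.8-416.0 y 172.0-204.6, lowest at x 396.4 area 263 mean 61
[562.  236.1 151.8] [ 0.4  0.2 -0.8]
194 [173 172 173 172 170 175 155  95  65  77 120 153 165 171 167 169 168] [172 171 171 175 169 171 169 169 169 171 168 166 167 166 168 171 170]
195 [167 171 173 173 172 174 160 109  66  96 154 175 171 168 166 168 166] [171 169 169 171 171 172 173 173 173 171 173 172 170 167 166 167 168]
196 [173 172 172 174 171 178 150  95  66 110 165 174 169 170 171 171 167] [171 172 171 171 173 172 178 177 173 179 172 175 172 170 168 166 167]
197 [172 168 169 172 175 154 102  70  74 115 164 175 171 173 174 170 167] [167 169 174 172 176 144 125 123 113 116 156 177 170 171 173 171 167]
198 [174 171 172 173 160 102  55  69  75  80 127 161 170 171 169 168 175] [175 171 170 171 157  93 114 146 144  96 113 166 170 171 172 172 168]
199 [172 174 175 174 168 100  25  48  53  23  91 156 173 174 172 167 169] [171 171 173 174 163  93  79 123 131  78  87 155 175 168 172 168 169]
200 [177 178 153 160 160 106  65  47  56 108 150 166 170 172 168 170 172] [177 173 172 174 175 156 114  82  76 108 145 165 171 172 170 170 166]
201 [156 138 116 123 118  99 129 146 145 164 176 173 171 173 172 170 170] [179 175 174 173 175 175 166 153 146 164 175 170 173 171 171 170 171]
202 [128  95 101 103  99  99 152 178 179 174 171 171 171 170 169 171 168] [129 159 173 173 174 178 179 178 175 177 174 173 169 171 168 168 170]
```

The masks show the tip inside the ring: the plunger is centred at about (400.7,198.8) and the ring at (400.4,198.6). I'm pressing in halfway.

```bash
python3 -m inch '[[0,0,0.0015,0,0,0,1],[0,0,0.0015,0,0,0,1],[0,0,0.0015,0,0,0,1],[0,0,0,0,0,0,1],[0,0,0,0,0,0,1]]'; bash fz.sh
```

```text
clock: 28.75
eef_pos: [562.1, 236.2, 147.3]
tcp_rot: [-3.141, 0.003, 2.109]
contact_force: [1.5, 1.2, 1.4]
opening: 0.252
grasp_force: 53.2
[ 5.6204e+02  2.3614e+02  1.4731e+02  2.0000e-02 -4.0000e-02  1.8700e+00] 29.15
```

```bash
python3 -c "
from rig import r
s=r.sense();print(s['eef_pos'],s['contact_force'],s['grasp_force']);print(r.sign_off())"
```

```text
[562.05072866 236.13886915 147.29601441] [ 0.01743759 -0.18752842  1.22610876] 53.16710114479065
the job is handed in; nothing more can be done
None
```

The job is handed in: the case is seated mouth down on the grey post, and the gauge is held upright with its tip inside the ring, pressed in about 4.9 mm by the measured force (about 3.4 N), but I viewed 12 pictures against the limit of 10.

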